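# Take the empty reel off the bobbin winder

### The job

The reel on the bobbin winder is empty. Unscrew the orange winged cap from the top of the spindle, catch it as it comes free and set it down the right way up in the steel tray, then lift the reel off the spindle and stand it upright in the blue crate next to the empty one already there. Do not drop or tip over the cap or either reel, and leave the pulley block and the shackle where they are.

Things in the scene. Friction and masses are not known exactly. Their poses are not given: they have to be found in the camera images.
- winder: Bench bobbin winder, fixed: green case 150 x 150 x 60 mm, dark round platen on it (80 mm wide, top at 70 mm), upright steel spindle in the middle that does not turn. Grey motor, 70 mm high, reaches 170 mm out along the body's +x; thin yarn guide post at x 55, y 55 mm, 154 mm high. Origin at bench level on the spindle axis, z up.
- spindle_top (a point): Centre of the spindle's top end, on its axis, 202 mm above the bench (inside the cap at first). The spindle is 33 mm thick; its last 42 mm, above the reel, carry a right-hand round thread for the cap. Seen from above, anticlockwise loosens: the cap rises 7 mm a turn and leaves the thread after 3 turns from the start. Before that it cannot be pulled off.
- cap: Orange plastic screw cap, 49 mm high, 0.14 kg, closed on top, hollow below, screwed over the spindle's end. Origin at the centre of its underside (161 mm above the bench at first, 1 mm above the reel), z up, x along the wings. It turns easily, stays where it is left and has 2 mm side play. After 3 turns it sits loose on the spindle end; pushed 1/4 turn beyond that it tips off and falls.
- cap_wing (a point): Middle of the cap's +x wing, 43 mm from the axis, 12 mm above the underside; a like wing on -x. Wings are 12 mm thick (17 at the rounded end), from 24 to 62 mm from the axis, 4 to 21 mm above the underside. 1 to 3 N sideways on one wing, low down (tips about 7 mm above the underside), spins the cap: closed fingers can go round the axis turn after turn, rising with it.
- cap_grip (a point): Grip point on the cap's axis, 28 mm above its underside. The hub is eight-sided; its flats on +y and -y, between the wings, are 48 mm apart: grasp these from above, fingers closing along the cap's y. Held so, it can be turned and raised through the last part of a turn and lifted off without tipping.
- reel: Empty white plastic reel standing on the platen with the spindle through its 38 mm bore: 90 mm high, two flanges 60 mm wide (the lower 7 mm thick, the upper 10 mm), barrel 46 mm wide, about 0.11 kg. Origin at the centre of its underside, z up. Once the cap is off it lifts straight up; grasp it across the upper flange from above, with the spindle end (42 mm above the flange) between the fingers.
- tray: Shallow steel tray for the cap, fixed, 190 (x) x 170 (y) x 26 mm, walls and floor 4 mm thick. Origin at the centre of its underside.
- crate: Blue plastic crate for empty reels, fixed, 240 (x) x 140 (y) x 50 mm, walls and floor 4 mm thick. Origin at the centre of its underside. An empty reel already stands in its -x half; its +x half is free.
- old_reel: Another empty white reel, same sizes as the one on the winder, standing in the -x half of the crate. Origin at the centre of its underside.
- block: Wooden pulley block with brass sheave and steel eye, lying flat, about 130 x 70 x 40 mm. Leave alone.
- shackle: Galvanised bow shackle lying flat, about 90 x 85 x 22 mm. Leave alone.
Things that resemble listed ones, but are neither listed nor needed, are in the scene too. What is shaped like the reel but black or turquoise is not meant.

How it is judged:
By the outcome, as a careful person would: the job done as asked, in the order asked, and still so for the second after the job is handed in, with the robot touching nothing.
It also fails if it takes over 72 s, if anything falls off the work surface, if the arm or the gripper's body presses on something with over 40 N, if the wrist force passes 120 N, or if a joint passes its speed limit or range.

### The arm

A 7-joint arm with a two-finger parallel gripper is mounted at the origin on the work surface. World frame = base frame: x ahead of the robot, y to its left, z up, the work surface at z = 0. Lengths are in m, angles in rad, forces in N, time in s.
With the tool pointing down it reaches from about 0.4 to 0.875 m from the base axis. Payload 6.5 kg.
Tool frame: the origin (TCP) lies at the very end of the fingers, on their centre line; the grasp point (between the pads) lies 19 mm behind it; z points along the fingers, y is the line along which they close (so a half turn about z gives the same grasp; the last joint's range is limited). The gripper opens to 88 mm and grips with 3 to 60 N. Pads are 18 mm wide; open, the fingers measure 123 mm over their backs; the gripper's body (75 mm by 187 mm) begins 45 mm behind the grasp point.
Start: joints at [-1.364, 0.536, -0.004, 1.538, 0.003, 1.067, -0.071], TCP at [0.175, 0.626, 0.239] pointing down, gripper open.
Joint ranges: [-2.7, 2.7], [-0.37, 2.16], [-1.27, 1.26], [0.24, 2.4], [-1.31, 4.45], [0.19, 1.91], [-2.76, 2.76]. Speed limits (rad/s): [2.39, 2.39, 3.14, 3.14, 3.14, 3.14, 3.14].

### API

Orientations are given as a unit quaternion [x, y, z, w].
In Python, from workcell import arm, get_image, camera_model gives the robot as it stands.
- The arm moves only by the tool step_arm, never from a script. Its argument "targets" is a list of rows, each an object with "dp": the shift along the tool's x, y, z as a fraction of full scale, a list of three; "turn": the turn about the tool's z as a fraction of full scale. In form: [{"dp": [x, y, z], "turn": turn}, ...]. A call has 1 to 12 rows; each row is the pose to reach, as a shift and turn from the pose commanded when the call began, along the tool's axes at that moment; what a row does not reach only later rows make up. Full scale, the value 1, is 0.8 m for a shift and 45 degrees for a turn. A row lasts 1/10 s, in which the tool goes at most 50 mm and 8.59 degrees, less where a joint would pass 70% of its speed; a pose out of reach is approached as far as the arm can. A call with a number of a shift or a turn outside -1 to 1 is refused whole. A call with a gripper value outside its range is refused whole. "grip" is the finger opening in mm, from 0 to 88.1, set as the call begins (left out, the last holds). The fingers move at their own pace and stop on an object; the grip force is fixed at half the most. Time passes only in rows, so rows that repeat a pose let the fingers close. It gives the time, the measured TCP pose, the force, the opening and the grip force at its end, in the units of the state.
- arm.sense(): the state, without advancing time (a new reading comes with each control period).
- get_image(name): name is "scene" or "top" or "wrist"; returns the picture (480x640x3 uint8, red, green, blue); there is no depth.
- camera_model(name): a dict with "camera_matrix" (3x3 intrinsics, pixels), "R" (3x3) and "t" (3): a world point X has camera coordinates R X + t. Camera axes: x right, y down, z forward; pixel columns grow to the right and rows downward; lengths in m; the calibration is good to about 2 mm. The wrist camera is an equidistant fisheye: a pixel r from the principal point sees the ray r / f radians off the axis. A picture is of the moment at which its call begins: read the wrist's pose just before it. camera_model takes no time and is no camera call; for the wrist camera it gives the pose at the moment of the call.
- arm.hand_in(): hands the job in; it is judged then, once.
The state is a dict: "time_s": time; "joint_positions": joint angles; "qd": joint speeds; "joint_efforts": joint torques, N m; "eef_pos": TCP position; "eef_rot": TCP orientation; "force": force on the tool from outside, world axes, zero at the start; "moment": the same for the moment, N m; "grip_width": finger opening in m; "grasp_force": force on a finger pad.
Only numpy, scipy, OpenCV 4.12 (cv2) and the standard library are available. Lean on these libraries where they do the work, as an engineer would, in place of code of your own. Each camera call takes 0.05 s, during which the arm holds its last target. There are 200 camera calls.

## Working session

There is one attempt and no reset: what is moved stays moved. The work goes in short steps, Python scripts to look and compute and a tool call to move; the robot and the scene stay as the last step left them, time stands still between calls to the robot, and variables do not carry over. Pictures are saved under pics/ and viewed, at most 10 in all, crops included, and the job is handed in when it is done.

Besides the shell and the picture viewer there is one more tool, called as name([rows], argument=value, ...), one row to a line, values as JSON. step_arm: Moves the arm, as the interface text tells. Its arguments: {"type":"object","properties":{"targets":{"type":"array","items":{"type":"object","properties":{"dp":{"type":"array","items":{"type":"number"}},"turn":{"type":"number"}}}},"grip":{"type":"number"}},"required":["targets"]}

```bash
mkdir -p pics; ls; python3 - <<'E'
from workcell import arm,get_image,camera_model
import cv2,numpy as np
for n in("scene","top"):
    im=get_image(n); np.save(f"pics/{n}.npy",im); cv2.imwrite(f"pics/{n}0.png",im[:,:,::-1]); m=camera_model(n); print(n,np.round(m["camera_matrix"],1).tolist(),np.round(m["R"],3).tolist(),np.round(m["t"],3).tolist())
s=arm.sense();print(s["time_s"],s["eef_pos"],s["eef_rot"],s["grip_width"])
E
```

```text
pics
scene [[507.6, 0.0, 317.6], [0.0, 507.6, 240.6], [0.0, 0.0, 1.0]] [[-0.112, 0.994, 0.009], [0.672, 0.083, -0.736], [-0.732, -0.076, -0.677]] [0.073, -0.273, 1.649]
top [[570.3, 0.0, 318.8], [0.0, 570.3, 247.7], [0.0, 0.0, 1.0]] [[-0.015, -1.0, -0.014], [-0.984, 0.018, -0.176], [0.176, 0.012, -0.984]] [0.009, 0.57, 1.083]
0.1 [0.17499565 0.62544291 0.23794342] [ 1.35953268e-01  9.90714965e-01 -7.50465108e-04 -5.39330679e-05] 0.08865292819836695
```

View pics/scene0.png

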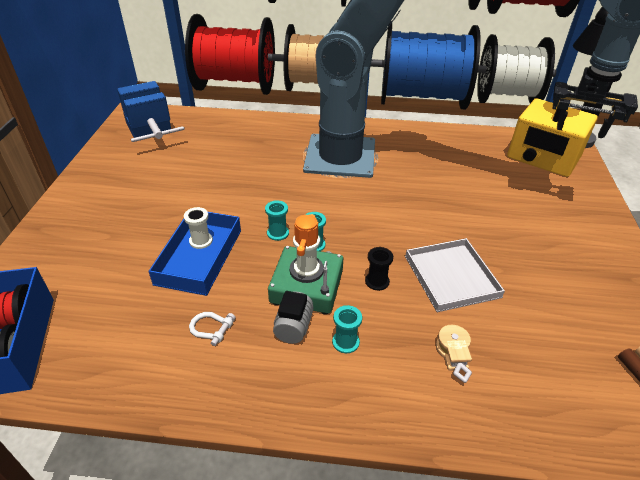

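View pics/top0.png

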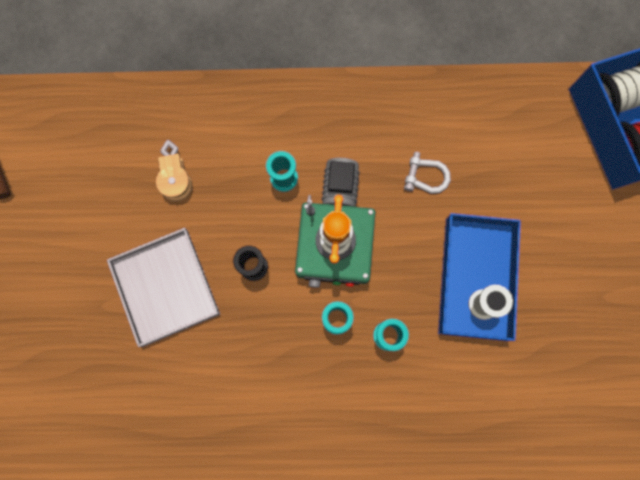

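Scene view: cap at (306,227), and the white reel is under it. Top view: cap at (337,225).
Look-alikes (top view): turquoise reels (281,165), (338,318) and (391,335), black reel (250,263), and the white old reel in the crate (495,300). The big blue box at (615,120) is a decoy crate. Targets by description are the orange cap on the green winder, the white reel below it, the tray at (163,287) and the crate at (480,278).

```bash
cat > h.py <<'E'
import numpy as np,cv2
from workcell import arm,get_image,camera_model
def ray(n,uv,m=None):
    m=m or camera_model(n);K=np.array(m["camera_matrix"]);R=np.array(m["R"]);t=np.array(m["t"])
    a=(np.array(uv,float)-K[:2,2])/[K[0,0],K[1,1]]
    if n=="wrist":
        r=np.hypot(*a); d=np.array([*(a/max(r,1e-9)*np.sin(r)),np.cos(r)])
    else: d=np.array([*a,1])
    return -R.T@t,R.T@d
def plane(n,uv,z,m=None):
    c,d=ray(n,uv,m);return c+d*(z-c[2])/d[2]
def tri(rs):
    A=0;b=0
    for c,d in rs:
        d=d/np.linalg.norm(d);P=np.eye(3)-np.outer(d,d);A=A+P;b=b+P@c
    x=np.linalg.solve(A,b);return x,[round(float(np.linalg.norm((np.eye(3)-np.outer(d,d)/(d@d))@(x-c)))*1e3,1) for c,d in rs]
def mask(im,col):
    h=cv2.cvtColor(im,cv2.COLOR_RGB2HSV);lo,hi={"orange":((8,215,150),(17,255,255)),"blue":((105,150,60),(125,255,255)),"green":((65,80,40),(85,255,200)),"white":((0,0,170),(180,60,255)),"tray":((0,0,120),(180,40,255))}[col]
    return cv2.inRange(h,lo,hi)
def blob(m,near):
    n,l,s,c=cv2.connectedComponentsWithStats(m);l0=[i for i in range(1,n) if s[i,4]>40]
    i=min(l0,key=lambda i:np.hypot(*(c[i]-near)));return (l==i).astype(np.uint8),s[i],c[i]
def quad(b):
    k=cv2.findContours(b,0,1)[0];k=cv2.convexHull(max(k,key=cv2.contourArea));return cv2.boxPoints(cv2.minAreaRect(k)), cv2.approxPolyDP(k,0.03*cv2.arcLength(k,True),True)[:,0]
E
python3 - <<'E'
from h import *
np.set_printoptions(precision=4,suppress=True)
I={n:np.load(f"pics/{n}.npy") for n in("scene","top")}
for col,nt,ns,z in(("orange",(337,225),(306,227),.2),("green",(336,243),(306,275),.06),("blue",(480,278),(195,252),.05),("tray",(163,287),(455,272),.026)):
    for n,p in(("top",nt),("scene",ns)):
        b,s,c=blob(mask(I[n],col),p);_,q=quad(b);print(col,n,s,c);print(np.c_[q,[plane(n,x,z) for x in q.astype(float)]])
for n in I:
    im=I[n];c=(337,225) if n=="top" else (306,240)
    cr=im[c[1]-50:c[1]+50,c[0]-65:c[0]+65,::-1];cv2.imwrite(f"pics/c_{n}.png",cv2.resize(cr,None,fx=6,fy=6,interpolation=2)[:, :390] if 0 else cv2.resize(cr,(400,300)))
cv2.imwrite("pics/crop.png",np.hstack([cv2.imread("pics/c_top.png"),cv2.imread("pics/c_scene.png")]))
E
```

```text
orange top [325 212  24  25 368] [336.3668 224.4185]
[[339.     212.       0.6055  -0.0381   0.2   ]
 [348.     221.       0.5891  -0.0534   0.2   ]
 [346.     233.       0.5679  -0.0494   0.2   ]
 [334.     236.       0.563   -0.0286   0.2   ]
 [325.     229.       0.5757  -0.0133   0.2   ]
 [325.     221.       0.5899  -0.0135   0.2   ]
 [332.     213.       0.6039  -0.0259   0.2   ]]Traceback (most recent call last):
  File "<stdin>", line 6, in <module>
  File "h.py", line 22, in blob
    i=min(l0,key=lambda i:np.hypot(*(c[i]-near)));return (l==i).astype(np.uint8),s[i],c[i]
ValueError: min() iterable argument is empty
```

```bash
sed -i 's/((8,215,150),(17,255,255))/((8,212,110),(20,255,255))/' h.py
python3 - <<'E'
from h import *
np.set_printoptions(precision=4,suppress=True)
I={n:np.load(f"pics/{n}.npy") for n in("scene","top")}
for n,ps in(("scene",[(306,227),(302,245),(306,220),(200,330)]),("top",[(337,225),(335,250),(338,205),(250,350)])): print(n,[cv2.cvtColor(I[n],cv2.COLOR_RGB2HSV)[p[1],p[0]].tolist() for p in ps])
for col,nt,ns,z in(("orange",(337,225),(306,227),.2),("green",(336,243),(306,275),.06),("blue",(480,278),(195,252),.05),("tray",(163,287),(455,272),.026)):
    for n,p in(("top",nt),("scene",ns)):
      try:
        b,s,c=blob(mask(I[n],col),p);_,q=quad(b);print(col,n,s,c);print(np.c_[q,[plane(n,x,z) for x in q.astype(float)]])
      except Exception as e: print(col,n,e)
cs=[]
for n in I:
    im=I[n];c=(337,225) if n=="top" else (306,240)
    cs.append(cv2.resize(im[c[1]-50:c[1]+50,c[0]-65:c[0]+65,::-1],(400,300)))
cv2.imwrite("pics/crop.png",np.hstack(cs))
E
```

```text
scene [[20, 171, 253], [17, 191, 253], [17, 189, 253], [13, 161, 201]]
top [[19, 185, 231], [18, 200, 230], [18, 197, 231], [14, 164, 163]]
orange top [325 212  24  26 391] [336.3632 224.4783]
[[339.     212.       0.6055  -0.0381   0.2   ]
 [345.     216.       0.5981  -0.0484   0.2   ]
 [348.     225.       0.582   -0.0532   0.2   ]
 [346.     233.       0.5679  -0.0494   0.2   ]
 [336.     237.       0.5612  -0.032    0.2   ]
 [327.     232.       0.5703  -0.0166   0.2   ]
 [325.     221.       0.5899  -0.0135   0.2   ]
 [332.     213.       0.6039  -0.0259   0.2   ]]
orange scene [296 228  11  16  52] [299.5962 235.0385]
[[296.     228.       0.5921  -0.0549   0.2   ]
 [302.     231.       0.6001  -0.0409   0.2   ]
 [306.     236.       0.6148  -0.0304   0.2   ]
 [299.     243.       0.638   -0.042    0.2   ]
 [296.     239.       0.6266  -0.0499   0.2   ]]
green top [ 296  204   78   79 3364] [335.4762 246.0098]
[[303.     208.       0.6492   0.03     0.06  ]
 [373.     214.       0.6343  -0.1093   0.06  ]
 [365.     282.       0.4986  -0.0893   0.06  ]
 [297.     274.       0.5
[... 623 characters left out ...]
0.05  ]
 [206.     294.       0.6712  -0.2511   0.05  ]
 [153.     284.       0.6562  -0.3797   0.05  ]
 [149.     270.       0.6143  -0.4046   0.05  ]
 [183.     219.       0.4239  -0.3821   0.05  ]]
tray top [ 108  229  111  117 7558] [163.4884 288.1003]
[[184.     229.       0.6181   0.276    0.026 ]
 [218.     312.       0.4473   0.2033   0.026 ]
 [139.     345.       0.3847   0.3592   0.026 ]
 [108.     260.       0.5564   0.4295   0.026 ]]
tray scene [ 407  238   97   68 3436] [452.853  273.6435]
[[503.     291.       0.5582   0.427    0.026 ]
 [439.     305.       0.6195   0.2749   0.026 ]
 [407.     250.       0.4452   0.2053   0.026 ]
 [466.     238.       0.3806   0.3594   0.026 ]]
```

View pics/crop.png

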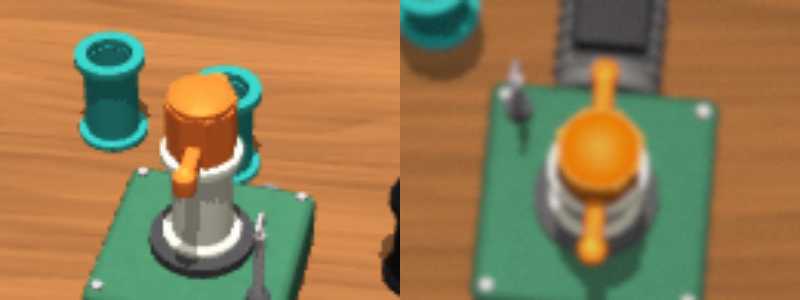

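Crop: an orange eight-sided cap with two wings sits on the white reel on the green winder, with the post on the +x/+y corner. The choice is confirmed.

```bash
cat >> h.py <<'E'
from scipy.spatial.transform import Rotation as Ro
def dpw(d): return np.round(Ro.from_quat(arm.sense()["eef_rot"]).as_matrix().T@np.array(d)/.8,4)
def yaw():  # world heading of the tool's y axis, deg
    y=Ro.from_quat(arm.sense()["eef_rot"]).as_matrix()[:,1];return np.degrees(np.arctan2(y[1],y[0]))
E
python3 - <<'E'
from h import *
np.set_printoptions(precision=4,suppress=True)
I={n:np.load(f"pics/{n}.npy") for n in("scene","top")}
print("capTop",tri([ray("top",(337,224.5)),ray("scene",(306,222))]))
a,b=plane("top",(338.6,198),.173),plane("top",(334.6,257.5),.173);print("tips",a,b,(a+b)/2,np.linalg.norm(a-b),np.degrees(np.arctan2(*(a-b)[1::-1])))
for nm,t,s in(("crate",(440,332),(238,217)),("crate",(451,215),(206,294)),("tray",(184,229),(439,305)),("tray",(139,345),(466,238)),("tray",(218,312),(407,250)),("tray",(108,260),(503,291))):print(nm,tri([ray("top",t),ray("scene",s)]))
# old reel
for n,p in(("top",(495,300)),("scene",(197,215))):
    bb,s,c=blob(mask(I[n],"white"),p);print(n,s,c)
m=camera_model("wrist");s=arm.sense();R=Ro.from_quat(s["eef_rot"]).as_matrix()
R2=np.array(m["R"]);c=-R2.T@m["t"];print("cam in tool",R.T@(c-s["eef_pos"]),"axis in tool",R.T@R2[2],"f",m["camera_matrix"][0])
print(dpw([.50-.175,-.03-.6254,.38-.238]),yaw())
E
```

```text
capTop (array([ 0.5812, -0.0343,  0.2097]), [0.4, 0.4])
tips [ 0.6379 -0.0387  0.173 ] [ 0.5297 -0.0293  0.173 ] [ 0.5838 -0.034   0.173 ] 0.10858555987750441 -4.95487340273345
crate (array([ 0.4007, -0.2357,  0.052 ]), [4.2, 4.2])
crate (array([ 0.6395, -0.2699,  0.0128]), [4.5, 4.5])
tray (array([0.6183, 0.2757, 0.0248]), [0.6, 0.6])
tray (array([0.3847, 0.3582, 0.0296]), [0.1, 0.1])
tray (array([0.4472, 0.2041, 0.0276]), [1.0, 1.0])
tray (array([0.5566, 0.4288, 0.0247]), [1.1, 1.1])
top [469 285  43  32 595] [492.0101 299.9261]
scene [184 207  24  16 177] [195.565 214.904]
cam in tool [ 0.0699  0.0001 -0.1461] axis in tool [-0.2711  0.0003  0.9625] f [371.6483   0.     323.5866]
[-0.6119 -0.6798 -0.1764] 74.37249859976333
```

step_arm([
  {"dp":[0,0,-0.06]},
  {"dp":[0,0,-0.12]},
  {"dp":[-0.712,-0.658,-0.14]},
  {"dp":[-0.712,-0.658,-0.14]},
  {"dp":[-0.712,-0.658,-0.14]},
  {"dp":[-0.712,-0.658,-0.14]},
  {"dp":[-0.712,-0.658,-0.14]},
  {"dp":[-0.712,-0.658,-0.14]},
  {"dp":[-0.712,-0.658,-0.14]},
  {"dp":[-0.712,-0.658,-0.14]},
  {"dp":[-0.712,-0.658,-0.14]},
  {"dp":[-0.712,-0.658,-0.14]},
], grip=0)

```text
$.targets[0]: bad value
```

step_arm([
  {"dp":[0,0,-0.06],"turn":0},
  {"dp":[0,0,-0.12],"turn":0},
  {"dp":[-0.712,-0.658,-0.14],"turn":0},
  {"dp":[-0.712,-0.658,-0.14],"turn":0},
  {"dp":[-0.712,-0.658,-0.14],"turn":0},
  {"dp":[-0.712,-0.658,-0.14],"turn":0},
  {"dp":[-0.712,-0.658,-0.14],"turn":0},
  {"dp":[-0.712,-0.658,-0.14],"turn":0},
  {"dp":[-0.712,-0.658,-0.14],"turn":0},
  {"dp":[-0.712,-0.658,-0.14],"turn":0},
  {"dp":[-0.712,-0.658,-0.14],"turn":0},
  {"dp":[-0.712,-0.658,-0.14],"turn":0},
], grip=0)

```text
time_s: 1.3
eef_pos: [0.4378, 0.1983, 0.345]
eef_rot: [0.136, 0.991, 0.0, -0.0]
force: [1.5, 0.5, -0.1]
grip_width: 0.0005
grasp_force: 0.0
```

step_arm([
  {"dp":[-0.245,-0.225,0],"turn":0},
  {"dp":[-0.245,-0.225,0],"turn":0},
  {"dp":[-0.245,-0.225,0],"turn":0},
  {"dp":[-0.245,-0.225,0],"turn":0},
  {"dp":[-0.245,-0.225,0],"turn":0},
  {"dp":[-0.245,-0.225,0],"turn":0},
  {"dp":[-0.245,-0.225,0],"turn":0},
  {"dp":[-0.245,-0.225,0],"turn":0},
  {"dp":[-0.245,-0.225,0],"turn":0},
])

```text
time_s: 2.2
eef_pos: [0.577, -0.0238, 0.3448]
eef_rot: [0.135, 0.991, 0.0, -0.0]
force: [0.7, 0.3, 0.5]
grip_width: 0.0005
grasp_force: 0.0
```

```bash
python3 - <<'E'
from h import *
np.set_printoptions(precision=4,suppress=True)
m=camera_model("wrist");im=get_image("wrist");np.save("pics/w1.npy",im);cv2.imwrite("pics/w1.png",im[:,:,::-1])
s=arm.sense();print(s["time_s"],s["eef_pos"],s["joint_positions"],yaw())
import pickle;pickle.dump(m,open("pics/w1.pkl","wb"))
E
```

```text
2.25 [ 0.577  -0.0239  0.345 ] [-0.3762  0.3322  0.4447  1.6277 -0.1512  1.2162  1.4007] 74.52818852525138
```

View pics/w1.png

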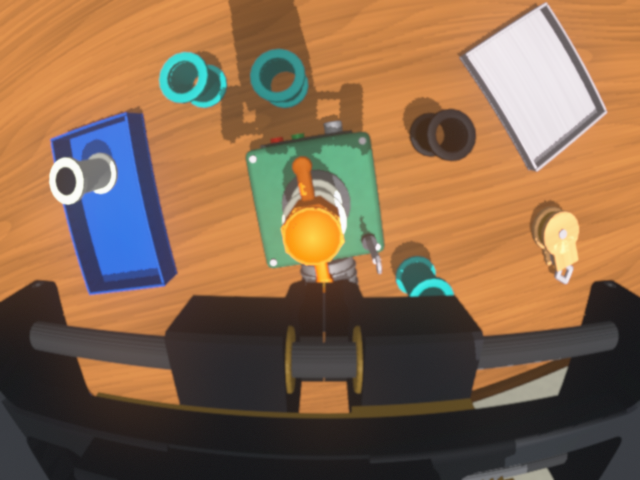

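Wrist view: cap hub (314,236), its near wing tip (303,162), old reel rim (67,180), crate corners about (53,141), (127,113), (176,272), (91,293), tray (535,90).

```bash
python3 - <<'E'
from h import *
import pickle
np.set_printoptions(precision=4,suppress=True)
m=pickle.load(open("pics/w1.pkl","rb"));im=np.load("pics/w1.npy");it=np.load("pics/top.npy")
# hub top: bright-yellow orange ellipse
h=cv2.cvtColor(im,cv2.COLOR_RGB2HSV);b,s,c=blob(cv2.inRange(h,(14,170,235),(25,255,255)),(314,236))
k=max(cv2.findContours(b,0,1)[0],key=cv2.contourArea);print("hub",s,cv2.minEnclosingCircle(k));(cu,cv_),r=cv2.minEnclosingCircle(k)
print(plane("wrist",(cu,cv_),.2097,m),"tri",tri([ray("wrist",(cu,cv_),m),ray("top",(337,224.5)),ray("scene",(306,222))]))
print("wing-tip",plane("wrist",(303,164),.173,m))
for n,col,p,z,M,I in(("wrist","green",(315,200),.06,m,im),("wrist","blue",(110,210),.05,m,im),("wrist","tray",(535,90),.026,m,im)):
    b,s,c=blob(mask(I,col),p);_,q=quad(b);P=np.array([plane(n,x,z,M) for x in q.astype(float)]);print(col);print(np.c_[q,P])
def hole(I,p,n):
    # white reel rim outline
    b,s,c=blob(mask(I,"white"),p);print(n,s,c)
hole(im,(70,178),"w");
for u in((253,158),(363,140),(273,263)):print("screw",plane("wrist",u,.06,m))
for u in((371,211.5),(304,213),(300,270),(366,276)):print("screwT",plane("top",u,.06))
rs=[ray("wrist",(67.5,180.5),m),ray("top",(496,300)),ray("scene",(196.5,215))];print("oldreel top",tri(rs),tri(rs[:2]))
E
```

```text
hub [ 282  208   60   74 2857] ((311.5, 245.5), 39.57913589477539)
[ 0.5894 -0.0369  0.2097] tri (array([ 0.5845, -0.0349,  0.213 ]), [4.2, 4.1, 0.7])
wing-tip [ 0.5281 -0.0283  0.173 ]
green
[[356.     138.       0.5215   0.0305   0.06  ]
 [381.     243.       0.6514   0.0286   0.06  ]
 [268.     258.       0.6331  -0.1101   0.06  ]
 [248.     154.       0.505   -0.095    0.06  ]]
blue
[[125.     114.       0.4016  -0.24     0.05  ]
 [163.     284.       0.6339  -0.268    0.05  ]
 [ 91.     292.       0.6175  -0.3981   0.05  ]
 [ 53.     139.       0.3859  -0.3699   0.05  ]]
tray
[[545.       3.       0.3846   0.3571   0.026 ]
 [605.     113.       0.5595   0.4259   0.026 ]
 [536.     170.       0.6198   0.2735   0.026 ]
 [465.      54.       0.4464   0.2023   0.026 ]]
w [ 49 158  35  47 837] [ 66.6332 180.6177]
screw [ 0.5113 -0.0907  0.06  ]
screw [0.5258 0.0377 0.06  ]
screw [ 0.6409 -0.106   0.06  ]
screwT [ 0.6394 -0.1055  0.06  ]
screwT [0.6389 0.0281 0.06  ]
screwT [0.5243 0.0371 0.06  ]
screwT [ 0.5103 -0.0916  0.06  ]
oldreel top (array([ 0.4566, -0.3294,  0.0951]), [1.5, 1.2, 0.8]) (array([ 0.4568, -0.3322,  0.0895]), [0.1, 0.1])
```

```bash
python3 - <<'E'
from h import *
np.set_printoptions(precision=3,suppress=True)
C=np.array([.5825,-.0342]);R=.048
u=lambda a:np.array([np.cos(np.radians(a)),np.sin(np.radians(a))])
p=arm.sense()["eef_pos"];t=C+R*u(85);d=np.array([*t,.168])-p;print("lat",dpw([*d[:2],0]),"down",dpw(d))
for a0 in(85,265):
    print(a0,[dpw([*(R*(u(a0+15*k)-u(a0))),.0035*k/12]).round(3).tolist() for k in range(1,13)])
E
```

```text
lat [0.001 0.048 0.   ] down [0.001 0.048 0.221]
85 [[0.015, -0.005, -0.0], [0.028, -0.013, -0.001], [0.038, -0.025, -0.001], [0.046, -0.039, -0.002], [0.049, -0.054, -0.002], [0.048, -0.07, -0.002], [0.043, -0.085, -0.003], [0.035, -0.098, -0.003], [0.023, -0.108, -0.003], [0.009, -0.116, -0.004], [-0.006, -0.119, -0.004], [-0.022, -0.118, -0.004]]
265 [[-0.015, 0.005, -0.0], [-0.028, 0.013, -0.001], [-0.038, 0.025, -0.001], [-0.046, 0.039, -0.002], [-0.049, 0.054, -0.002], [-0.048, 0.07, -0.002], [-0.043, 0.085, -0.002], [-0.035, 0.098, -0.003], [-0.023, 0.108, -0.003], [-0.009, 0.116, -0.004], [0.006, 0.119, -0.004], [0.022, 0.118, -0.004]]
```

step_arm([
  {"dp":[0.001,0.048,0],"turn":0},
  {"dp":[0.001,0.048,0.06],"turn":0},
  {"dp":[0.001,0.048,0.12],"turn":0},
  {"dp":[0.001,0.048,0.17],"turn":0},
  {"dp":[0.001,0.048,0.21],"turn":0},
  {"dp":[0.001,0.048,0.221],"turn":0},
  {"dp":[0.001,0.048,0.221],"turn":0},
])

```text
time_s: 2.95
eef_pos: [0.5864, 0.0123, 0.1677]
eef_rot: [0.135, 0.991, -0.0, -0.001]
force: [-0.3, -0.6, 0.8]
grip_width: 0.0001
grasp_force: 0.0
```

step_arm([
  {"dp":[0.001,0,0],"turn":0},
  {"dp":[0.001,0,0],"turn":0},
])

```text
time_s: 3.15
eef_pos: [0.5876, 0.0119, 0.1703]
eef_rot: [0.136, 0.991, 0.001, 0.002]
force: [0.5, -0.8, 1.1]
grip_width: 0.0003
grasp_force: 0.0
```

step_arm([
  {"dp":[0.015,-0.003,0],"turn":0},
  {"dp":[0.028,-0.011,0],"turn":0},
  {"dp":[0.038,-0.023,0],"turn":0},
  {"dp":[0.046,-0.037,0],"turn":0},
  {"dp":[0.049,-0.052,0],"turn":0},
  {"dp":[0.048,-0.068,0],"turn":0},
  {"dp":[0.043,-0.083,0],"turn":0},
  {"dp":[0.035,-0.096,-0.001],"turn":0},
  {"dp":[0.023,-0.106,-0.001],"turn":0},
  {"dp":[0.009,-0.114,-0.001],"turn":0},
  {"dp":[-0.006,-0.117,-0.001],"turn":0},
  {"dp":[-0.022,-0.116,-0.002],"turn":0},
])

```text
time_s: 4.35
eef_pos: [0.579, -0.0838, 0.1695]
eef_rot: [0.136, 0.991, -0.0, -0.0]
force: [-1.6, 0.0, -0.7]
grip_width: 0.0005
grasp_force: 0.3
```

```bash
python3 - <<'E'
from h import *
im=get_image("wrist");it=get_image("top");isc=get_image("scene")
s=arm.sense();print(s["eef_pos"],s["force"],s["moment"])
cv2.imwrite("pics/p1.png",np.hstack([cv2.resize(im[120:340,200:440,::-1],(400,366)),cv2.resize(it[165:295,266:408,::-1],(400,366))]))
E
```

```text
[ 0.57917989 -0.08309628  0.16958923] [0.14600121 0.67214949 0.75364173] [ 0.00696141  0.03505916 -0.00864743]
```

View pics/p1.png

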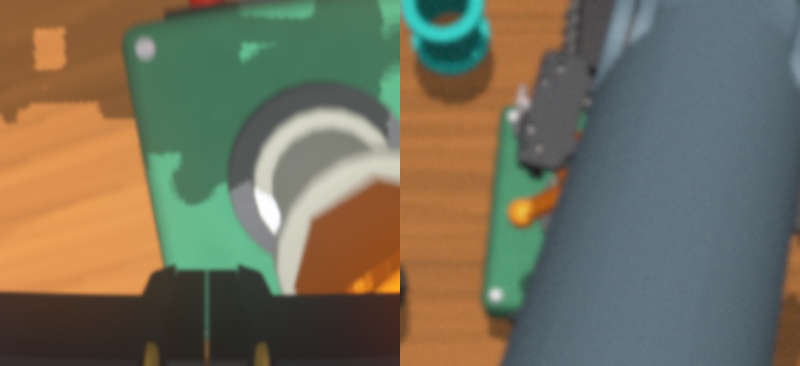

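Top crop: the free wing's tip has swung from image-up round to the left, at crop pixel (520,212), so the cap is turning as planned (about 110°).

step_arm([
  {"dp":[-0.015,0.005,0],"turn":0},
  {"dp":[-0.028,0.013,-0.001],"turn":0},
  {"dp":[-0.038,0.025,-0.001],"turn":0},
  {"dp":[-0.046,0.039,-0.002],"turn":0},
  {"dp":[-0.049,0.054,-0.002],"turn":0},
  {"dp":[-0.048,0.07,-0.002],"turn":0},
  {"dp":[-0.043,0.085,-0.003],"turn":0},
  {"dp":[-0.035,0.098,-0.003],"turn":0},
  {"dp":[-0.023,0.108,-0.003],"turn":0},
  {"dp":[-0.009,0.116,-0.004],"turn":0},
  {"dp":[0.006,0.119,-0.004],"turn":0},
  {"dp":[0.022,0.118,-0.0044],"turn":0},
])

```text
time_s: 5.7
eef_pos: [0.5858, 0.0139, 0.1735]
eef_rot: [0.136, 0.991, 0.0, 0.0]
force: [0.8, -0.2, 0.3]
grip_width: 0.0001
grasp_force: 0.3
```

step_arm([
  {"dp":[0.015,-0.005,0],"turn":0},
  {"dp":[0.028,-0.013,-0.001],"turn":0},
  {"dp":[0.038,-0.025,-0.001],"turn":0},
  {"dp":[0.046,-0.039,-0.002],"turn":0},
  {"dp":[0.049,-0.054,-0.002],"turn":0},
  {"dp":[0.048,-0.07,-0.002],"turn":0},
  {"dp":[0.043,-0.085,-0.003],"turn":0},
  {"dp":[0.035,-0.098,-0.003],"turn":0},
  {"dp":[0.023,-0.108,-0.003],"turn":0},
  {"dp":[0.009,-0.116,-0.004],"turn":0},
  {"dp":[-0.006,-0.119,-0.004],"turn":0},
  {"dp":[-0.022,-0.118,-0.0044],"turn":0},
])

```text
time_s: 6.9
eef_pos: [0.579, -0.0838, 0.1767]
eef_rot: [0.136, 0.991, -0.0, -0.0]
force: [-0.5, -0.0, 0.7]
grip_width: 0.0006
grasp_force: 0.4
```

```bash
python3 - <<'E'
from h import *
it=get_image("top");h=cv2.cvtColor(it,cv2.COLOR_RGB2HSV);m=cv2.inRange(h,(15,180,150),(22,255,255));m[:,:290]=0;m[:180]=0;m[290:]=0;m[:,400:]=0
n,l,s,c=cv2.connectedComponentsWithStats(m);print([(s[i].tolist(),c[i].round(1).tolist()) for i in range(1,n) if s[i,4]>5])
E
```

```text
[([304, 232, 10, 9, 62], [308.5, 235.7])]
```

step_arm([
  {"dp":[-0.015,0.005,0],"turn":0},
  {"dp":[-0.028,0.013,-0.001],"turn":0},
  {"dp":[-0.038,0.025,-0.001],"turn":0},
  {"dp":[-0.046,0.039,-0.002],"turn":0},
  {"dp":[-0.049,0.054,-0.002],"turn":0},
  {"dp":[-0.048,0.07,-0.002],"turn":0},
  {"dp":[-0.043,0.085,-0.003],"turn":0},
  {"dp":[-0.035,0.098,-0.003],"turn":0},
  {"dp":[-0.023,0.108,-0.003],"turn":0},
  {"dp":[-0.009,0.116,-0.004],"turn":0},
  {"dp":[0.006,0.119,-0.004],"turn":0},
  {"dp":[0.022,0.118,-0.0044],"turn":0},
])

```text
time_s: 8.15
eef_pos: [0.5859, 0.0139, 0.1806]
eef_rot: [0.136, 0.991, 0.0, 0.0]
force: [0.3, -0.4, 0.4]
grip_width: 0.0006
grasp_force: 0.4
```

step_arm([
  {"dp":[0.015,-0.005,0],"turn":0},
  {"dp":[0.028,-0.013,-0.001],"turn":0},
  {"dp":[0.038,-0.025,-0.001],"turn":0},
  {"dp":[0.046,-0.039,-0.002],"turn":0},
  {"dp":[0.049,-0.054,-0.002],"turn":0},
  {"dp":[0.048,-0.07,-0.002],"turn":0},
  {"dp":[0.043,-0.085,-0.003],"turn":0},
  {"dp":[0.035,-0.098,-0.003],"turn":0},
  {"dp":[0.023,-0.108,-0.003],"turn":0},
  {"dp":[0.009,-0.116,-0.004],"turn":0},
  {"dp":[-0.006,-0.119,-0.004],"turn":0},
  {"dp":[-0.022,-0.118,-0.0044],"turn":0},
])

```text
time_s: 9.35
eef_pos: [0.5787, -0.0839, 0.1836]
eef_rot: [0.136, 0.991, -0.0, -0.001]
force: [-0.9, 0.2, 0.6]
grip_width: 0.0003
grasp_force: 0.4
```

```bash
python3 - <<'E'
from h import *
it=get_image("top");h=cv2.cvtColor(it,cv2.COLOR_RGB2HSV);m=cv2.inRange(h,(15,180,150),(22,255,255));m[:,:290]=0;m[:180]=0;m[290:]=0;m[:,400:]=0
n,l,s,c=cv2.connectedComponentsWithStats(m);print([(s[i].tolist(),c[i].round(1).tolist()) for i in range(1,n) if s[i,4]>5])
E
```

```text
[([305, 231, 10, 9, 64], [309.0, 234.4])]
```

step_arm([
  {"dp":[-0.015,0.005,0],"turn":0},
  {"dp":[-0.028,0.013,-0.001],"turn":0},
  {"dp":[-0.038,0.025,-0.001],"turn":0},
  {"dp":[-0.038,0.025,-0.001],"turn":0},
  {"dp":[-0.03,0.013,-0.001],"turn":0},
  {"dp":[-0.03,0.013,-0.06],"turn":0},
  {"dp":[-0.03,0.013,-0.12],"turn":0},
  {"dp":[-0.01,0.04,-0.17],"turn":0},
  {"dp":[0.011,0.059,-0.2],"turn":0},
  {"dp":[0.011,0.059,-0.2],"turn":0},
  {"dp":[0.011,0.059,-0.2],"turn":0},
])

```text
time_s: 10.5
eef_pos: [0.5818, -0.0356, 0.3439]
eef_rot: [0.136, 0.991, 0.0, 0.0]
force: [-0.8, -0.2, -0.2]
grip_width: 0.0008
grasp_force: 0.0
```

step_arm([
  {"dp":[0,0,0],"turn":0},
  {"dp":[0,0,0],"turn":0},
  {"dp":[0,0,0],"turn":0},
  {"dp":[0,0,0],"turn":0},
], grip=88)

```text
time_s: 10.9
eef_pos: [0.5824, -0.0352, 0.3432]
eef_rot: [0.136, 0.991, -0.0, -0.001]
force: [-0.1, 0.7, -0.3]
grip_width: 0.0305
grasp_force: 0.0
```

```bash
python3 - <<'E'
from h import *
import pickle
m=camera_model("wrist");im=get_image("wrist");np.save("pics/w2.npy",im);pickle.dump(m,open("pics/w2.pkl","wb"))
s=arm.sense();print(s["eef_pos"],s["grip_width"],s["joint_positions"],yaw())
cv2.imwrite("pics/w2.png",cv2.resize(im[100:340,160:480,::-1],(800,600)))
E
```

```text
[ 0.58247848 -0.03507245  0.34342269] 0.03433981886541248 [-0.3593239   0.34642371  0.45227772  1.61452463 -0.15838029  1.21794362
  1.4221144 ] 74.34301446497757
```

View pics/w2.png

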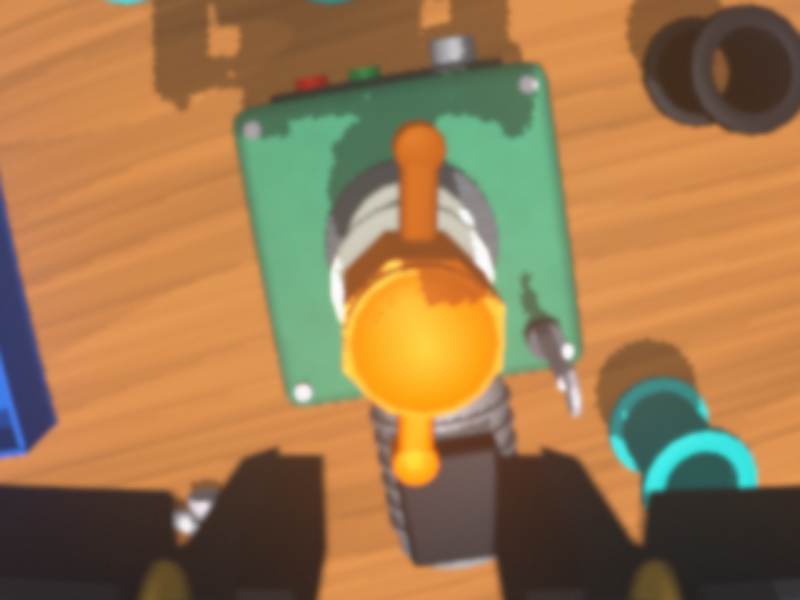

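Wrist crop: the wings run vertically at crop (420,146) and (415,462), with the hub top at (424,340). So the cap's y is nearly along the finger closing line.

```bash
python3 - <<'E'
from h import *
import pickle
m=pickle.load(open("pics/w2.pkl","rb"))
f=lambda u,v:(160+u*.4,100+v*.4)
a=plane("wrist",f(420,146),.193,m);b=plane("wrist",f(415,462),.193,m);h=plane("wrist",f(424,340),.2273,m)
print(a,b,(a+b)/2,np.linalg.norm(a-b),np.degrees(np.arctan2(*(b-a)[1::-1])),"hub",h)
r=arm.sense();print(dpw(np.array([.5825,-.0342,.220])-r["eef_pos"]))
E
```

```text
[ 0.53325558 -0.01778665  0.193     ] [ 0.63645903 -0.04811821  0.193     ] [ 0.58485731 -0.03295243  0.193     ] 0.10756837178866821 -16.378095302701798 hub [ 0.58589675 -0.03155295  0.2273    ]
[0.0002 0.0011 0.1543]
```

step_arm([
  {"dp":[-0.001,0.002,0],"turn":-0.01},
  {"dp":[-0.001,0.002,0],"turn":-0.01},
  {"dp":[-0.001,0.002,0.02],"turn":-0.01},
  {"dp":[-0.001,0.002,0.04],"turn":-0.01},
  {"dp":[-0.001,0.002,0.08],"turn":-0.01},
  {"dp":[-0.001,0.002,0.12],"turn":-0.01},
  {"dp":[-0.001,0.002,0.16],"turn":-0.01},
  {"dp":[-0.001,0.002,0.185],"turn":-0.01},
  {"dp":[-0.001,0.002,0.194],"turn":-0.01},
  {"dp":[-0.001,0.002,0.194],"turn":-0.01},
  {"dp":[-0.001,0.002,0.194],"turn":-0.01},
])

```text
time_s: 12.05
eef_pos: [0.5846, -0.0335, 0.1899]
eef_rot: [0.132, 0.991, 0.0, 0.001]
force: [-0.3, 0.3, 0.4]
grip_width: 0.088
grasp_force: 0.0
```

step_arm([
  {"dp":[0,0,0],"turn":0},
  {"dp":[0,0,0],"turn":0},
  {"dp":[0,0,0],"turn":0},
  {"dp":[0,0,0],"turn":0},
  {"dp":[0,0,0],"turn":0},
  {"dp":[0,0,0],"turn":0},
  {"dp":[0,0,0],"turn":0},
  {"dp":[0,0,0],"turn":0},
], grip=30)

```text
time_s: 12.85
eef_pos: [0.5839, -0.0334, 0.1888]
eef_rot: [0.132, 0.991, 0.0, 0.0]
force: [0.8, 0.3, 0.9]
grip_width: 0.0483
grasp_force: 29.5
```

step_arm([
  {"dp":[0,0,0],"turn":-0.17},
  {"dp":[0,0,0],"turn":-0.34},
  {"dp":[0,0,-0.001],"turn":-0.51},
  {"dp":[0,0,-0.001],"turn":-0.68},
  {"dp":[0,0,-0.001],"turn":-0.85},
  {"dp":[0,0,-0.0011],"turn":-1},
])

```text
time_s: 13.45
eef_pos: [0.5832, -0.0329, 0.1895]
eef_rot: [-0.26, 0.966, 0.001, -0.001]
force: [-1.4, 1.5, 1.0]
grip_width: 0.0481
grasp_force: 29.5
```

```bash
python3 -c "
from h import *
s=arm.sense();print(s['eef_pos'],s['force'],s['moment'],s['grip_width'],s['grasp_force'],s['joint_positions'],yaw())"
```

```text
[ 0.58320048 -0.03287786  0.18951414] [-1.36732645  1.49142045  1.01697649] [ 0.34857211  0.50540373 -0.01002969] 0.04813591897593968 29.46795746839939 [-0.17514894  0.48704589  0.20690649  1.77092113 -0.12425984  0.89753767
  2.1827307 ] 120.1271497737032
```

j7 rises when turning anticlockwise and is nearing its limit, so I'll regrip half a turn back, while the cap still has 0.4 turn of thread.

step_arm([
  {"dp":[0,0,0],"turn":-1},
  {"dp":[0,0,0],"turn":-1},
  {"dp":[0,0,0],"turn":-1},
  {"dp":[0,0,0],"turn":-1},
  {"dp":[0,0,0],"turn":-1},
  {"dp":[0,0,0],"turn":-1},
], grip=88)

```text
time_s: 14.05
eef_pos: [0.5838, -0.0333, 0.1897]
eef_rot: [-0.609, 0.794, -0.0, 0.0]
force: [0.3, 0.4, 0.1]
grip_width: 0.0879
grasp_force: 0.0
```

```bash
python3 -c "
from h import *
s=arm.sense();print(s['eef_pos'],s['joint_positions'],yaw())
import pickle
m=camera_model('wrist');im=get_image('wrist');np.save('pics/w3.npy',im);pickle.dump(m,open('pics/w3.pkl','wb'))"
```

```text
[ 0.58377444 -0.03327407  0.18973081] [ 0.13478396  0.49192889 -0.20639896  1.75094523  0.12273799  0.91090902
  2.75601887] 164.96480553419448
```

step_arm([
  {"dp":[0,0,-0.025],"turn":0},
  {"dp":[0,0,-0.04],"turn":0},
  {"dp":[0,0,-0.04],"turn":0.18},
  {"dp":[0,0,-0.04],"turn":0.36},
  {"dp":[0,0,-0.04],"turn":0.54},
  {"dp":[0,0,-0.04],"turn":0.72},
  {"dp":[0,0,-0.04],"turn":0.9},
  {"dp":[0,0,-0.04],"turn":1.0},
])

```text
time_s: 14.9
eef_pos: [0.5839, -0.0332, 0.2219]
eef_rot: [-0.255, 0.967, -0.0, 0.0]
force: [0.4, -0.2, 0.3]
grip_width: 0.088
grasp_force: 0.0
```

step_arm([
  {"dp":[0,0,-0.04],"turn":0.18},
  {"dp":[0,0,-0.08],"turn":0.36},
  {"dp":[0,0,-0.12],"turn":0.54},
  {"dp":[0,0,-0.15],"turn":0.72},
  {"dp":[0,0,-0.15],"turn":0.9},
  {"dp":[0,0,-0.15],"turn":1.0},
])

```text
time_s: 15.5
eef_pos: [0.5843, -0.0331, 0.343]
eef_rot: [0.135, 0.991, 0.0, 0.001]
force: [-0.1, 0.3, 0.5]
grip_width: 0.0879
grasp_force: 0.0
```

step_arm([
  {"dp":[0,0,0],"turn":0.18},
  {"dp":[0,0,0],"turn":0.36},
  {"dp":[0,0,0],"turn":0.54},
  {"dp":[0,0,0],"turn":0.72},
  {"dp":[0,0,0],"turn":0.9},
  {"dp":[0,0,0],"turn":1.0},
  {"dp":[0,0,0],"turn":1.0},
])

```text
time_s: 16.2
eef_pos: [0.5838, -0.0331, 0.3419]
eef_rot: [0.502, 0.865, 0.0, 0.0]
force: [-1.3, -0.7, -0.3]
grip_width: 0.0881
grasp_force: 0.0
```

```bash
python3 - <<'E'
from h import *
import pickle
m=camera_model("wrist");im=get_image("wrist");np.save("pics/w4.npy",im);pickle.dump(m,open("pics/w4.pkl","wb"))
s=arm.sense();print(s["eef_pos"],s["grip_width"],s["joint_positions"],yaw())
cv2.imwrite("pics/w4.png",cv2.resize(im[100:340,160:480,::-1],(800,600)))
E
```

```text
[ 0.58376421 -0.03308678  0.34185732] 0.08784464934031888 [-0.20032304  0.33415443  0.2358732   1.60511231 -0.08199734  1.21159551
  0.57426444] 29.935490800299483
```

View pics/w4.png

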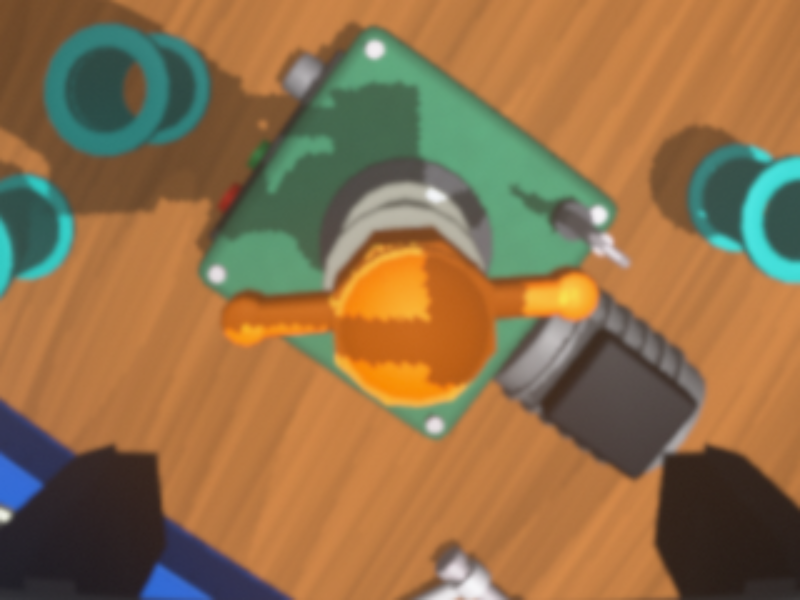

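Wrist crop: the cap is upright on the spindle, with wing tips at (245,320) and (575,295) and the hub at (414,325).

```bash
python3 - <<'E'
from h import *
import pickle
m=pickle.load(open("pics/w4.pkl","rb"))
f=lambda u,v:(160+u*.4,100+v*.4)
a=plane("wrist",f(245,320),.194,m);b=plane("wrist",f(575,295),.194,m);h=plane("wrist",f(414,325),.228,m)
w=np.degrees(np.arctan2(*(b-a)[1::-1]));print(a,b,(a+b)/2,np.linalg.norm(a-b),w,"hub",h)
print("yaw",yaw(),"cap y",(w+90)%180)
E
```

```text
[ 0.53913039 -0.06383586  0.194     ] [ 0.62903822 -0.00256349  0.194     ] [ 0.5840843  -0.03319968  0.194     ] 0.10880129451515852 34.274509266606586 hub [ 0.58376305 -0.03015274  0.228     ]
yaw 29.935490800299483 cap y 124.27450926660659
```

step_arm([
  {"dp":[0,0,0],"turn":0.19},
  {"dp":[0,0,0.02],"turn":0.38},
  {"dp":[0,0,0.04],"turn":0.57},
  {"dp":[0,0,0.06],"turn":0.76},
  {"dp":[0,0,0.08],"turn":0.95},
  {"dp":[0,0,0.1],"turn":1.0},
])

```text
time_s: 16.85
eef_pos: [0.5838, -0.0332, 0.2612]
eef_rot: [0.795, 0.607, 0.0, 0.0]
force: [-0.8, 1.1, -0.2]
grip_width: 0.088
grasp_force: 0.0
```

step_arm([
  {"dp":[0,0,0],"turn":0.19},
  {"dp":[0,0,0],"turn":0.38},
  {"dp":[0,0,0],"turn":0.57},
  {"dp":[0,0,0],"turn":0.76},
  {"dp":[0,0,0.02],"turn":0.902},
  {"dp":[0,0,0.05],"turn":0.902},
  {"dp":[0,0,0.08],"turn":0.902},
  {"dp":[0,0,0.091],"turn":0.902},
  {"dp":[0,0,0.091],"turn":0.902},
])

```text
time_s: 17.75
eef_pos: [0.5831, -0.0332, 0.188]
eef_rot: [0.956, 0.295, -0.001, -0.0]
force: [-0.2, -0.5, -0.6]
grip_width: 0.0876
grasp_force: 0.0
```

```bash
python3 -c "
from h import *
s=arm.sense();print(s['eef_pos'],s['force'],s['joint_positions'],yaw(),s['time_s'])"
```

```text
[ 0.58306406 -0.03324768  0.18795366] [-0.23531183 -0.48786817 -0.56261984] [-0.37588976  0.5222255   0.48334331  1.78389782 -0.2976763   0.91044027
 -0.73456776] -55.69793637141676 17.75
```

step_arm([
  {"dp":[0,0,0],"turn":0},
  {"dp":[0,0,0],"turn":0},
  {"dp":[0,0,0],"turn":0},
  {"dp":[0,0,0],"turn":0},
  {"dp":[0,0,0],"turn":0},
  {"dp":[0,0,0],"turn":0},
  {"dp":[0,0,0],"turn":0},
  {"dp":[0,0,0],"turn":0},
], grip=30)

```text
time_s: 18.55
eef_pos: [0.5838, -0.0332, 0.189]
eef_rot: [0.956, 0.294, 0.0, -0.0]
force: [-1.7, 1.0, 2.1]
grip_width: 0.0478
grasp_force: 29.8
```

step_arm([
  {"dp":[0,0,0],"turn":-0.17},
  {"dp":[0,0,0],"turn":-0.34},
  {"dp":[0,0,-0.001],"turn":-0.51},
  {"dp":[0,0,-0.001],"turn":-0.68},
  {"dp":[0,0,-0.001],"turn":-0.85},
  {"dp":[0,0,-0.0011],"turn":-1},
])

```text
time_s: 19.15
eef_pos: [0.5834, -0.0327, 0.1898]
eef_rot: [0.769, 0.64, -0.0, -0.001]
force: [-2.9, 2.1, 5.2]
grip_width: 0.0479
grasp_force: 29.8
```

step_arm([
  {"dp":[0,0,0],"turn":-0.17},
  {"dp":[0,0,0],"turn":-0.34},
  {"dp":[0,0,-0.001],"turn":-0.51},
  {"dp":[0,0,-0.001],"turn":-0.68},
  {"dp":[0,0,-0.001],"turn":-0.85},
  {"dp":[0,0,-0.0011],"turn":-1},
])

```text
time_s: 19.75
eef_pos: [0.5824, -0.0326, 0.1906]
eef_rot: [0.465, 0.885, -0.0, -0.002]
force: [-6.7, 1.5, 8.5]
grip_width: 0.0478
grasp_force: 29.8
```

step_arm([
  {"dp":[0,0,0],"turn":-0.17},
  {"dp":[0,0,0],"turn":-0.34},
  {"dp":[0,0,-0.001],"turn":-0.51},
  {"dp":[0,0,-0.001],"turn":-0.68},
  {"dp":[0,0,-0.001],"turn":-0.85},
  {"dp":[0,0,-0.0011],"turn":-1},
])

```text
time_s: 20.35
eef_pos: [0.5814, -0.0334, 0.1915]
eef_rot: [0.091, 0.996, -0.0, -0.003]
force: [-9.5, 0.5, 9.4]
grip_width: 0.0479
grasp_force: 29.8
```

step_arm([
  {"dp":[0,0,0],"turn":-0.17},
  {"dp":[0,0,-0.001],"turn":-0.35},
  {"dp":[0,0,-0.001],"turn":-0.4},
  {"dp":[0,0,-0.001],"turn":-0.4},
])

```text
time_s: 20.75
eef_pos: [0.5827, -0.0344, 0.1923]
eef_rot: [-0.063, 0.998, -0.0, -0.001]
force: [-2.7, -1.9, 5.3]
grip_width: 0.0479
grasp_force: 29.8
```

```bash
python3 -c "
from h import *
s=arm.sense();print(s['eef_pos'],s['force'],s['moment'],s['grip_width'],s['joint_positions'],yaw(),s['time_s'])"
```

```text
[ 0.5826874  -0.03435766  0.19229485] [-2.72698179 -1.8504263   5.33777495] [-0.33262594  0.81072149 -0.02627888] 0.04790881251108907 [ 0.0940002   0.48413686 -0.14998736  1.75223255  0.08895842  0.91398246
  1.60383192] 97.25157223336551 20.75
```

step_arm([
  {"dp":[0,0,-0.001],"turn":-0.1},
  {"dp":[0,0,-0.002],"turn":-0.2},
  {"dp":[0,0,-0.004],"turn":-0.3},
  {"dp":[0,0,-0.006],"turn":-0.3},
  {"dp":[0,0,-0.008],"turn":-0.3},
])

```text
time_s: 21.25
eef_pos: [0.5835, -0.0336, 0.1984]
eef_rot: [-0.179, 0.984, 0.0, -0.0]
force: [-0.2, -0.7, -2.0]
grip_width: 0.0479
grasp_force: 29.8
```

step_arm([
  {"dp":[0,0,-0.03],"turn":0},
  {"dp":[0,0,-0.06],"turn":0},
  {"dp":[0,0,-0.09],"turn":0},
  {"dp":[-0.004,0.03,-0.09],"turn":0},
  {"dp":[-0.01,0.08,-0.09],"turn":0},
  {"dp":[-0.017,0.13,-0.09],"turn":0},
  {"dp":[-0.024,0.18,-0.09],"turn":0},
  {"dp":[-0.031,0.23,-0.09],"turn":0},
  {"dp":[-0.037,0.28,-0.09],"turn":0},
  {"dp":[-0.044,0.33,-0.09],"turn":0},
  {"dp":[-0.052,0.39,-0.09],"turn":0},
  {"dp":[-0.059,0.43,-0.09],"turn":0},
])

```text
time_s: 22.45
eef_pos: [0.5044, 0.3087, 0.2708]
eef_rot: [-0.18, 0.984, 0.001, -0.0]
force: [0.1, 0.5, -1.3]
grip_width: 0.0482
grasp_force: 29.8
```

```bash
python3 -c "
from h import *
s=arm.sense();print(s['eef_pos'],s['force'],s['moment'],s['grip_width'],s['joint_positions'],yaw(),s['time_s'])
print(dpw(np.array([.502,.317,.05])-s['eef_pos']))
im=get_image('scene');cv2.imwrite('pics/s2.png',cv2.resize(im[140:340,330:530,::-1],(600,600)))"
```

```text
[0.50436276 0.30868354 0.27075635] [ 0.09015341  0.47074241 -1.31622216] [ 0.04055831  0.02171141 -0.05409134] 0.04815306415820182 [-0.37423662  0.42624298 -0.33514634  1.65111583  0.15241973  1.08961286
  1.18142355] 110.79002291969758 22.45
[-0.0009  0.0103  0.276 ]
```

View pics/s2.png

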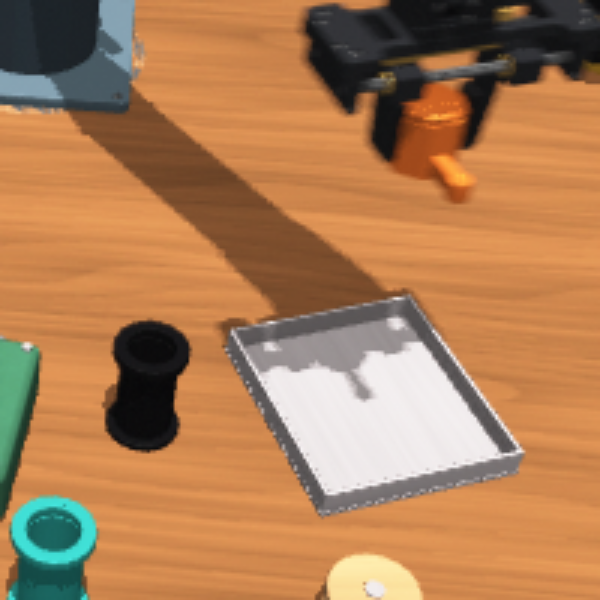

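Scene crop: the cap hangs upright in the fingers at (435,130), with the tray empty below at (375,400).

step_arm([
  {"dp":[0,0.005,0.05],"turn":0},
  {"dp":[-0.001,0.01,0.1],"turn":0},
  {"dp":[-0.001,0.01,0.15],"turn":0},
  {"dp":[-0.001,0.01,0.2],"turn":0},
  {"dp":[-0.001,0.01,0.25],"turn":0},
  {"dp":[-0.001,0.01,0.28],"turn":0},
  {"dp":[-0.001,0.01,0.3],"turn":0},
  {"dp":[-0.001,0.01,0.306],"turn":0},
  {"dp":[-0.001,0.01,0.31],"turn":0},
  {"dp":[-0.001,0.01,0.313],"turn":0},
  {"dp":[-0.001,0.01,0.313],"turn":0},
])

```text
time_s: 23.6
eef_pos: [0.5047, 0.3132, 0.0211]
eef_rot: [-0.18, 0.984, 0.0, 0.001]
force: [-0.3, 0.2, -1.4]
grip_width: 0.0477
grasp_force: 29.8
```

step_arm([
  {"dp":[0,0,0.002],"turn":0},
  {"dp":[0,0,0.004],"turn":0},
  {"dp":[0,0,0.006],"turn":0},
  {"dp":[0,0,0.007],"turn":0},
  {"dp":[0,0,0.007],"turn":0},
])

```text
time_s: 24.1
eef_pos: [0.5044, 0.313, 0.0152]
eef_rot: [-0.18, 0.984, 0.0, 0.0]
force: [-0.7, -1.3, 4.5]
grip_width: 0.0475
grasp_force: 29.8
```

step_arm([
  {"dp":[0,0,0],"turn":0},
  {"dp":[0,0,0],"turn":0},
  {"dp":[0,0,0],"turn":0},
  {"dp":[0,0,0],"turn":0},
  {"dp":[0,0,0],"turn":0},
  {"dp":[0,0,0],"turn":0},
  {"dp":[0,0,-0.03],"turn":0},
  {"dp":[0,0,-0.08],"turn":0},
  {"dp":[0,0,-0.14],"turn":0},
  {"dp":[0,0,-0.2],"turn":0},
  {"dp":[0,0,-0.26],"turn":0},
  {"dp":[0,0,-0.32],"turn":0},
], grip=88)

```text
time_s: 25.3
eef_pos: [0.5037, 0.3126, 0.2728]
eef_rot: [-0.18, 0.984, 0.0, 0.0]
force: [0.6, -0.3, -0.5]
grip_width: 0.0884
grasp_force: 0.0
```

step_arm([
  {"dp":[0.007,-0.05,-0.03],"turn":0.1},
  {"dp":[0.015,-0.11,-0.03],"turn":0.2},
  {"dp":[0.023,-0.17,-0.03],"turn":0.3},
  {"dp":[0.031,-0.23,-0.03],"turn":0.4},
  {"dp":[0.04,-0.29,-0.03],"turn":0.5},
  {"dp":[0.048,-0.35,-0.03],"turn":0.55},
  {"dp":[0.055,-0.4,-0.03],"turn":0.55},
  {"dp":[0.06,-0.441,-0.03],"turn":0.55},
  {"dp":[0.06,-0.441,-0.03],"turn":0.55},
  {"dp":[0.06,-0.441,-0.03],"turn":0.55},
])

```text
time_s: 26.3
eef_pos: [0.5838, -0.0344, 0.2945]
eef_rot: [0.036, 0.999, 0.0, -0.0]
force: [-0.0, 1.1, 0.0]
grip_width: 0.0878
grasp_force: 0.0
```

```bash
python3 - <<'E'
from h import *
import pickle
it=get_image("scene")
m=camera_model("wrist");im=get_image("wrist");pickle.dump(m,open("pics/w5.pkl","wb"));np.save("pics/w5.npy",im)
s=arm.sense();print(s["eef_pos"],s["grip_width"],s["joint_positions"],yaw(),s["time_s"])
cv2.imwrite("pics/w5.png",np.hstack([cv2.resize(im[100:340,180:440,::-1],(400,369)),cv2.resize(it[210:330,390:520,::-1],(400,369))]))
E
```

```text
[ 0.5837878  -0.03241341  0.29457745] 0.08767322249019366 [ 0.07953407  0.37510375 -0.13203077  1.64967508  0.05255145  1.12052336
  1.43641414] 86.09972453562779 26.4
```

View pics/w5.png

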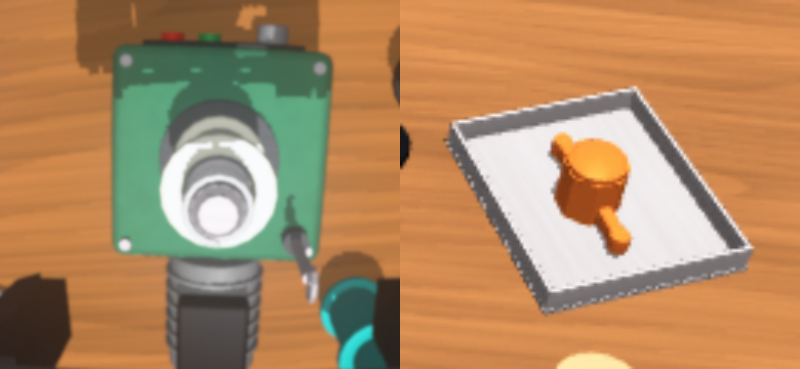

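Picture: the cap stands upright in the tray at right crop (595,180). In the wrist crop, the reel flange centre is at (219,188) and the spindle top at (218,213).

```bash
python3 - <<'E'
from h import *
import pickle
np.set_printoptions(precision=4,suppress=True)
m=pickle.load(open("pics/w5.pkl","rb"));f=lambda u,v:(180+u*.65,100+v*.65)
print("flange",plane("wrist",f(219,188),.16,m),"spindle",plane("wrist",f(218,213),.202,m))
im=np.load("pics/w5.npy");b,s,c=blob(mask(im,"white"),f(180,190));print(s,c)
# flange width at z .16 from its left/right edge in crop
a,bb=plane("wrist",f(159,188),.16,m),plane("wrist",f(278,188),.16,m);print("flange width mm",np.linalg.norm(a-bb)*1e3)
s=arm.sense();print(dpw(np.array([.5835,-.034,.146])-s["eef_pos"]))
E
```

```text
flange [ 0.5803 -0.0335  0.16  ] spindle [ 0.5814 -0.0339  0.202 ]
[ 283  177   78   85 3905] [321.9342 222.9887]
flange width mm 60.22625502789745
[ 0.0002 -0.0022  0.1857]
```

step_arm([
  {"dp":[0.002,0,0.05],"turn":0},
  {"dp":[0.002,0,0.1],"turn":0},
  {"dp":[0.002,0,0.14],"turn":0},
  {"dp":[0.002,0,0.17],"turn":0},
  {"dp":[0.002,0,0.182],"turn":0},
  {"dp":[0.002,0,0.186],"turn":0},
  {"dp":[0.002,0,0.186],"turn":0},
])

```text
time_s: 27.1
eef_pos: [0.5829, -0.0333, 0.1465]
eef_rot: [0.035, 0.999, 0.0, 0.0]
force: [0.2, -0.7, 0.7]
grip_width: 0.0878
grasp_force: 0.0
```

step_arm([
  {"dp":[0,0,0],"turn":0},
  {"dp":[0,0,0],"turn":0},
  {"dp":[0,0,0],"turn":0},
  {"dp":[0,0,0],"turn":0},
  {"dp":[0,0,0],"turn":0},
  {"dp":[0,0,0],"turn":0},
  {"dp":[0,0,0],"turn":0},
], grip=40)

```text
time_s: 27.8
eef_pos: [0.5829, -0.0342, 0.1464]
eef_rot: [0.035, 0.999, -0.0, 0.001]
force: [-0.2, -1.4, 5.8]
grip_width: 0.0592
grasp_force: 30.0
```

step_arm([
  {"dp":[0,0,-0.005],"turn":0},
  {"dp":[0,0,-0.012],"turn":0},
  {"dp":[0,0,-0.025],"turn":0},
  {"dp":[0,0,-0.04],"turn":0},
])

```text
time_s: 28.2
eef_pos: [0.5821, -0.0339, 0.1785]
eef_rot: [0.035, 0.999, 0.0, -0.0]
force: [0.9, 0.3, -1.2]
grip_width: 0.0592
grasp_force: 30.0
```

```bash
python3 -c "
from h import *
s=arm.sense();print(s['eef_pos'],s['force'],s['moment'],s['grip_width'],s['joint_positions'])
print(dpw([.5665-.5829,-.3255+.034,0]))"
```

```text
[ 0.58214795 -0.03392988  0.17845821] [ 0.86461377  0.27726568 -1.21150405] [ 0.03550949 -0.06832804 -0.02052992] 0.05918780998296812 [ 0.07528708  0.49856897 -0.12540287  1.76647925  0.07740523  0.8819971
  1.41644837]
[-0.0051 -0.3649 -0.    ]
```

step_arm([
  {"dp":[0,0,-0.025],"turn":0},
  {"dp":[0,0,-0.055],"turn":0},
  {"dp":[0,0,-0.09],"turn":0},
  {"dp":[0,0,-0.125],"turn":0},
  {"dp":[0,0,-0.15],"turn":0},
  {"dp":[0,0,-0.158],"turn":0},
  {"dp":[0,-0.03,-0.158],"turn":0},
  {"dp":[-0.001,-0.07,-0.158],"turn":0},
  {"dp":[-0.002,-0.12,-0.158],"turn":0},
  {"dp":[-0.003,-0.17,-0.158],"turn":0},
  {"dp":[-0.003,-0.22,-0.158],"turn":0},
  {"dp":[-0.004,-0.27,-0.158],"turn":0},
])

```text
time_s: 29.4
eef_pos: [0.5697, -0.2511, 0.3038]
eef_rot: [0.035, 0.999, 0.0, -0.0]
force: [-0.3, 0.1, -1.2]
grip_width: 0.0594
grasp_force: 30.0
```

step_arm([
  {"dp":[0,-0.045,0],"turn":0},
  {"dp":[-0.001,-0.08,0],"turn":0},
  {"dp":[-0.001,-0.095,0],"turn":0},
  {"dp":[-0.001,-0.095,0],"turn":0},
  {"dp":[-0.001,-0.095,0],"turn":0},
])

```text
time_s: 29.9
eef_pos: [0.5664, -0.3235, 0.3039]
eef_rot: [0.034, 0.999, 0.001, -0.0]
force: [0.0, 0.3, -0.4]
grip_width: 0.0593
grasp_force: 30.0
```

```bash
python3 - <<'E'
from h import *
s=arm.sense();print(s['eef_pos'],s['force'],s['grip_width'],s['joint_positions'],s["time_s"])
print(dpw(np.array([.5665,-.3255,.09])-s["eef_pos"]))
im=get_image("scene");im2=get_image("wrist")
cv2.imwrite("pics/s3.png",np.hstack([cv2.resize(im[150:320,110:290,::-1],(400,378)),cv2.resize(im2[:,:,::-1],(400,300))[:300] if 0 else cv2.resize(im2[100:400,120:440,::-1],(400,378))]))
E
```

```text
[ 0.5664342  -0.32351101  0.30394173] [ 0.04414118  0.3479732  -0.38878292] 0.05926969573918147 [ 0.46777573  0.4865539  -0.02509429  1.45634511  0.01102298  1.19967397
  1.94400801] 29.9
[-0.0003 -0.0029  0.2674]
```

View pics/s3.png

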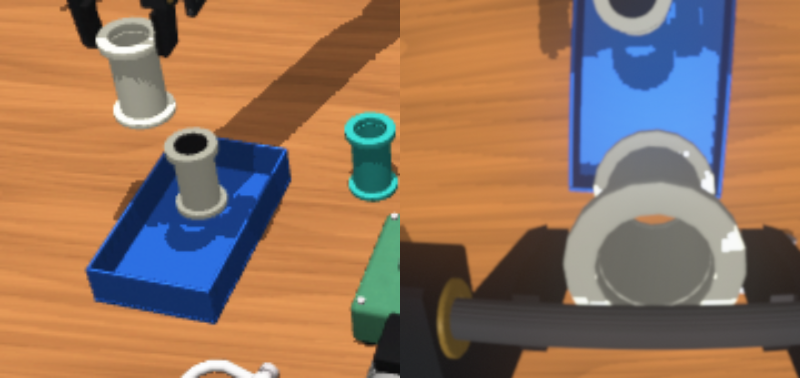

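Scene crop: the reel hangs upright over the free half of the crate at (135,70), and the old reel stands at (195,170).

step_arm([
  {"dp":[0,-0.002,0.04],"turn":0},
  {"dp":[0,-0.002,0.09],"turn":0},
  {"dp":[0,-0.002,0.14],"turn":0},
  {"dp":[0,-0.002,0.19],"turn":0},
  {"dp":[0,-0.002,0.23],"turn":0},
  {"dp":[0,-0.002,0.255],"turn":0},
  {"dp":[0,-0.002,0.265],"turn":0},
  {"dp":[0,-0.002,0.27],"turn":0},
  {"dp":[0,-0.002,0.273],"turn":0},
  {"dp":[0,-0.002,0.273],"turn":0},
])

```text
time_s: 31.0
eef_pos: [0.5666, -0.3273, 0.0869]
eef_rot: [0.035, 0.999, -0.0, 0.001]
force: [0.1, 0.5, -1.1]
grip_width: 0.0595
grasp_force: 30.0
```

step_arm([
  {"dp":[0,0,0.002],"turn":0},
  {"dp":[0,0,0.004],"turn":0},
  {"dp":[0,0,0.005],"turn":0},
  {"dp":[0,0,0.005],"turn":0},
])

```text
time_s: 31.4
eef_pos: [0.5658, -0.3272, 0.0818]
eef_rot: [0.035, 0.999, 0.0, -0.0]
force: [-0.7, -1.1, -1.7]
grip_width: 0.0592
grasp_force: 30.0
```

step_arm([
  {"dp":[0,0,0.001],"turn":0},
  {"dp":[0,0,0.002],"turn":0},
  {"dp":[0,0,0.003],"turn":0},
  {"dp":[0,0,0.003],"turn":0},
])

```text
time_s: 31.8
eef_pos: [0.5663, -0.3274, 0.0804]
eef_rot: [0.035, 0.999, -0.0, 0.0]
force: [-1.7, 0.1, 5.9]
grip_width: 0.0593
grasp_force: 30.0
```

Contact. Release and rise straight up.

step_arm([
  {"dp":[0,0,0],"turn":0},
  {"dp":[0,0,0],"turn":0},
  {"dp":[0,0,0],"turn":0},
  {"dp":[0,0,0],"turn":0},
  {"dp":[0,0,0],"turn":0},
  {"dp":[0,0,0],"turn":0},
  {"dp":[0,0,-0.02],"turn":0},
  {"dp":[0,0,-0.06],"turn":0},
  {"dp":[0,0,-0.12],"turn":0},
  {"dp":[0,0,-0.18],"turn":0},
  {"dp":[0,0,-0.24],"turn":0},
  {"dp":[0,0,-0.28],"turn":0},
], grip=88)

```text
time_s: 33.0
eef_pos: [0.5667, -0.3277, 0.3091]
eef_rot: [0.035, 0.999, -0.001, 0.003]
force: [0.9, 0.4, -0.3]
grip_width: 0.0878
grasp_force: 0.0
```

step_arm([
  {"dp":[0,0,0],"turn":0},
  {"dp":[0,0,0],"turn":0},
])

```text
time_s: 33.2
eef_pos: [0.566, -0.3273, 0.305]
eef_rot: [0.035, 0.999, -0.0, 0.001]
force: [0.5, 0.9, 0.2]
grip_width: 0.0881
grasp_force: 0.0
```

```bash
python3 - <<'E'
from h import *
np.set_printoptions(precision=4,suppress=True)
s=arm.sense();print(s['eef_pos'],s['force'],s['grip_width'],s["time_s"])
sc=get_image("scene");old=np.load("pics/scene.npy")
mw=camera_model("wrist");w=get_image("wrist")
for n,I,M in(("scene",sc,None),("wrist",w,mw)):
    nn,l,st,c=cv2.connectedComponentsWithStats(mask(I,"white") if n=="scene" else cv2.inRange(cv2.cvtColor(I,cv2.COLOR_RGB2HSV),(0,0,120),(180,70,255)))
    for i in range(1,nn):
        P=plane(n,c[i],.094,M)
        if st[i,4]>60 and .3<P[0]<.7 and -.45<P[1]<-.2: print(n,st[i],c[i],P)
for nm,(x0,x1,y0,y1) in dict(oldreel=(180,215,205,245),shackle=(185,240,305,345),block=(430,475,320,385)).items():
    d=np.abs(sc[y0:y1,x0:x1].astype(int)-old[y0:y1,x0:x1]).max(2);print(nm,(d>40).mean())
b,st,c=blob(cv2.inRange(cv2.cvtColor(sc,cv2.COLOR_RGB2HSV),(5,180,100),(22,255,255)),(453,268));print("cap",st,c)
E
```

```text
[ 0.566  -0.3273  0.305 ] [0.5377 0.9257 0.1685] 0.08808044552216972 33.2
scene [184 208  24  14 131] [195.229 214.855] [ 0.454  -0.3333  0.094 ]
scene [172 236  25  18 232] [184.0388 244.7069] [ 0.5642 -0.3278  0.094 ]
scene [178 263  24  15 103] [189.9612 272.4175] [ 0.6504 -0.2872  0.094 ]
wrist [ 278   65   64   64 1967] [309.9019  96.6223] [ 0.4571 -0.3321  0.094 ]
wrist [ 293  170   61   68 2308] [323.0689 203.5529] [ 0.561  -0.3269  0.094 ]
wrist [ 368  285   61   56 1316] [396.1315 311.7895] [ 0.684  -0.2562  0.094 ]
oldreel 0.35285714285714287
shackle 0.0
block 0.0
cap [440 254  25  38 586] [452.3089 270.3942]
```

Both views put the new reel's rim at about (0.563,-0.327) at 94 mm, so it stands upright. The old reel, block and shackle have not moved, and the cap is in the tray.

```bash
python3 -c "
from workcell import arm
print(arm.hand_in())"
```

```text
the job is handed in; nothing more can be done
None
```

I handed the job in at about 33 s: the cap stands upright in the tray, the reel stands upright in the crate beside the old one, and the block and shackle have not moved.

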